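# Rescue the vials from a locked analyser drawer

## Robot

A 6-joint arm with a two-finger parallel gripper is mounted at the origin on the work surface. World frame = base frame: x ahead of the robot, y to its left, z up, the work surface at z = 0. Lengths are in mm, angles in rad, forces in N, time in s.
With the tool pointing down it reaches from about 275 to 750 mm from the base axis. Payload 10.2 kg.
Tool frame: the origin (TCP) lies between the finger pads; the fingertips stand 17 mm ahead of it and the grasp point (between the pads) lies 2 mm behind it; z points along the fingers, y is the line along which they close (so a half turn about z gives the same grasp; the last joint's range is limited). The gripper opens to 85 mm and grips with 20 to 120 N. Pads are 22 mm wide; open, the fingers measure 114 mm over their backs; the gripper's body (76 mm by 85 mm) begins 54 mm behind the grasp point. The pads swing forward as they close: fully open they stand 13 mm farther back than shut.
Start: joints at [1.069, 0.313, 1.498, -0, 1.331, -0.223], TCP at [144.494, 504.73, 248.294] pointing down, gripper open.
Joint ranges: [-2.94, 2.94], [-0.97, 2.17], [0.19, 2.56], [-1.23, 4.37], [0.02, 3.11], [-2.88, 2.88]. Speed limits (rad/s): [2.39, 2.39, 3.01, 3.14, 3.14, 3.14].

## Interface

Orientations are given as a unit quaternion [w, x, y, z].
In Python, from rig import * gives the robot as it stands.
- The arm moves only by the tool step_arm, never from a script. Its argument "commands" is text: rows parted by semicolons, each of 7 numbers parted by spaces: the opening, from 0 (shut) to 1 (fully open), then the shift along the tool's x, y, z in cm, then the turn, a rotation vector about the tool's x, y, z in rad. In form: hand x y z rx ry rz; .... A call has 1 to 20 rows; each row is the pose to reach, as a shift and turn from the pose commanded when the call began, along the tool's axes at that moment; what a row does not reach only later rows make up. A row lasts 1/12 s, in which the tool goes at most 41.7 mm and 7.16 degrees, less where a joint would pass 70% of its speed; a pose out of reach is approached as far as the arm can. A call with a gripper value outside its range is refused whole. The fingers move at their own pace and stop on an object; "newtons" is the grip in N (left out, the last holds). Time passes only in rows, so rows that repeat a pose let the fingers close. It gives the time, the measured TCP pose, the force, the opening and the grip force at its end, in the units of the state.
- sense(): the state, without advancing time (a new reading comes with each control period).
- capture(name): name is "scene" or "top"; returns the picture (400x640x3 uint8, red, green, blue); there is no depth.
- camera_model(name): a dict with "mtx" (3x3 intrinsics, pixels), "eye" and "rotation" of the camera in the world. Camera axes: x right, y down, z forward; pixel columns grow to the right and rows downward; lengths in mm; the calibration is good to about 2 mm. A picture is of the moment at which its call begins. camera_model takes no time and is no camera call.
- finish_job(): hands the job in; it is judged then, once.
Trained networks look in the newest picture that a camera, given by its name, has taken for a name from the list of things; names that differ only in an ending like _2 or _b are one class to them, and where a whole thing is asked for, a point or a joint stands for the part that bears it (a point fixed in the world has none). Each returns a list of dicts, best first, with "score" (0 to 1); they miss things now and then, are a little off and sometimes report something else, mostly with a low value. They report only what shows in the picture. A call takes as long as a camera call.
- search_frame(camera, label): "rect" ([centre column, centre row, width, height] in pixels, round what is visible of it).
- trace(camera, label): "mask" (400x640 bool, what is visible of it) and "rect" ([centre column, centre row, width, height] in pixels, round what is visible of it).
- spot_point(camera, label): "xy" ([column, row] in pixels: a listed point, or the origin of a listed thing).
The state is a dict: "time_s": time; "joints": joint angles; "dq": joint speeds; "tau": joint torques, N m; "eef_pos": TCP position; "ee_rot": TCP orientation; "force": force on the tool from outside, world axes, zero at the start; "wrist_torque": the same for the moment, N m; "grip_width": opening from 0.0 (shut) to 1.0 (fully open); "grip_force": force on a finger pad.
Only numpy, scipy, OpenCV 4.12 (cv2) and the standard library are available. Lean on these libraries where they do the work, as an engineer would, in place of code of your own. Each camera call takes 0.05 s, during which the arm holds its last target. There are 200 camera calls.

## Task

The bench analyser has lost power with its sample drawer locked shut: take the red release pin from its stand, push it down through the small hole in the yellow square on the analyser's top to trip the hidden catch so that the drawer springs out, and put the pin back upright in its stand. Stand every vial that is in the drawer upright in a pocket of the pale-blue cold rack, and push the empty drawer fully home until it catches. Do not disturb the wash bottle, the reagent bottle or the tip box.

Things in the scene. Friction and masses are not known exactly. Their poses are not given: they have to be found in the camera images.
- analyser: bench analyser, fixed: low white box 118 mm high. Origin on the bench below the middle of the drawer bay's opening, in the plane of the housing's front face; x into the machine (the drawer comes out along -x), y left as seen by someone facing its front. Housing x 0 to 250 mm, y -215 to +143 mm; drawer bay y -135 to +135 mm; control column with dead display y -215 to -135 mm
- release_hole (a point): mouth of the round release hole (11 mm wide, slightly countersunk) in the yellow square on the flat top of the control column, 118 mm above the bench; goes straight down. The catch's press pad lies 25 mm below this point; pushed down about 9 mm (3 N rising to 6 N) it lets the drawer go; it meets its stop after 14 mm
- drawer (a joint): how far the sample drawer is out (m): 0 to 0.002 latched shut, 0.100 fully out, -0.003 at its inner stop. A damped spring (5 N shut, 3 N out) drives it out by 100 mm when the catch is tripped and keeps it out. To shut it, push it in over the catch (about 10 N near the end) to -0.001 or less; the catch then springs up and holds it
- drawer_handle (a point): middle of the drawer's steel bar handle (moves with the drawer): bar 11 mm thick, 130 mm long, parallel to the analyser's y, 80 mm above the bench, its centre line 35 mm in front of the drawer's front panel and 45 mm in front of the housing when shut (panel 268 mm wide, 10 mm thick, from 13 to 98 mm above the bench); axes as the analyser
- catch (a joint): how far the hidden spring catch is pushed down (m): 0 up (engaged), 0.014 at its stop; springs back up
- pin_grip (a point): centre of the release pin's red square handle (16 x 16 mm, 44 mm tall; x, y square to its flats, z up along the pin). Below it a round collar 24 mm wide, 4 mm thick (underside 26 mm below this point), then a steel rod 5 mm thick, 56 mm long, its tip 82 mm below this point. Loose, 50 g. Starts upright in its stand, collar resting on the stand's top
- pin_tip (a point): the lower tip of the release pin's rod; z up along the pin
- stand_hole (a point): mouth of the hole (12 mm wide, countersunk, 62 mm deep) in the middle of the top of the release pin's grey stand: a fixed block 60 x 60 mm and 64 mm high on a black 84 mm square foot
- rack_top (a point): centre of the top face of the cold rack, a pale-blue block 124 x 124 mm and 38 mm high, loose, 0.6 kg. Four square pockets, 30 mm wide and 32 deep with bevelled mouths (floors 6 mm above the bench), are centred at x = +-30, y = +-30 mm of this point; x and y along its edges, z up
- vial0_center (a point): centre of a sample vial: amber glass, black cap, 25 mm across, 62 mm tall, 40 g, loose; z up along it. May be absent. Starts in a pocket (28 mm square, 12 mm deep, floor 22 mm above the bench) of the drawer's blue insert, at analyser y = -81 mm: 30 mm inside the housing's front while the drawer is shut, 70 mm in front of it when out
- vial1_center (a point): centre of a sample vial: amber glass, black cap, 25 mm across, 62 mm tall, 40 g, loose; z up along it. May be absent. Starts in a pocket (28 mm square, 12 mm deep, floor 22 mm above the bench) of the drawer's blue insert, at analyser y = -27 mm: 30 mm inside the housing's front while the drawer is shut, 70 mm in front of it when out
- vial2_center (a point): centre of a sample vial: amber glass, black cap, 25 mm across, 62 mm tall, 40 g, loose; z up along it. May be absent. Starts in a pocket (28 mm square, 12 mm deep, floor 22 mm above the bench) of the drawer's blue insert, at analyser y = +27 mm: 30 mm inside the housing's front while the drawer is shut, 70 mm in front of it when out
- vial3_center (a point): centre of a sample vial: amber glass, black cap, 25 mm across, 62 mm tall, 40 g, loose; z up along it. May be absent. Starts in a pocket (28 mm square, 12 mm deep, floor 22 mm above the bench) of the drawer's blue insert, at analyser y = +81 mm: 30 mm inside the housing's front while the drawer is shut, 70 mm in front of it when out
- wash_bottle_center (a point): wash bottle, bystander: white, 68 mm across, 160 mm tall with an orange cap and spout; point 71 mm up
- reagent_bottle_center (a point): reagent bottle, bystander: green glass with a black cap, 60 mm across, 105 mm tall; point 52 mm up
- tip_box_center (a point): pipette-tip box, bystander: blue with a clear lid, 87 x 122 mm, 72 mm tall; point half-way up

How it is judged (in metres and radians):
On the way, in this order (a step that is already met when the one before it is completed fails the run):
1. the release pin's tip is down through the release hole with the catch pushed down (horizontal distance between pin_tip and release_hole below 0.007 m and z of pin_tip in the frame of analyser below 0.091 m and value of joint catch above 0.005 m), for 0.05 s.
2. the drawer has sprung out (value of joint drawer above 0.09 m), for 0.2 s.
At the end, for the whole second after the job is handed in: every vial present stands upright (it may lean by up to 0.3 rad) and at rest in a pocket of the cold rack, down on its floor (within 7 mm); the drawer is home (within 4 mm) with the catch up again (within 2 mm); the release pin stands upright (within 0.1 rad) in its stand's hole, at least 50 mm deep (x of vial0_center in the frame of rack_top between -0.05 and 0.05 m and y of vial0_center in the frame of rack_top between -0.05 and 0.05 m and z of vial0_center in the frame of rack_top between -0.007 and 0.006 m and angle between each of vial0_center, vial1_center, vial2_center, vial3_center's own z axis and vertical below 0.3 rad and linear speed of each of vial0, vial1, vial2, vial3 below 0.02 m/s and x of vial1_center in the frame of rack_top between -0.05 and 0.05 m and y of vial1_center in the frame of rack_top between -0.05 and 0.05 m and z of vial1_center in the frame of rack_top between -0.007 and 0.006 m and x of vial2_center in the frame of rack_top between -0.05 and 0.05 m and y of vial2_center in the frame of rack_top between -0.05 and 0.05 m and z of vial2_center in the frame of rack_top between -0.007 and 0.006 m and x of vial3_center in the frame of rack_top between -0.05 and 0.05 m and y of vial3_center in the frame of rack_top between -0.05 and 0.05 m and z of vial3_center in the frame of rack_top between -0.007 and 0.006 m and value of joint drawer below 0.004 m and value of joint catch below 0.002 m and horizontal distance between pin_tip and stand_hole below 0.008 m and z of pin_tip in the frame of stand_hole below -0.05 m and angle between pin_grip's own z axis and vertical below 0.1 rad); the robot touches nothing.
It fails at once if the wash bottle is moved by more than 20 mm or tipped (distance of wash_bottle_center from where it was at the start of the episode above 0.02 m or angle between wash_bottle_center's own z axis and vertical above 0.3 rad).
It fails at once if the reagent bottle is moved by more than 20 mm or tipped (distance of reagent_bottle_center from where it was at the start of the episode above 0.02 m or angle between reagent_bottle_center's own z axis and vertical above 0.3 rad).
It fails at once if the tip box is moved by more than 20 mm or tipped (distance of tip_box_center from where it was at the start of the episode above 0.02 m or angle between tip_box_center's own z axis and vertical above 0.3 rad).
Of vial0, vial1, vial2, vial3 only 2 to 4 are there at a start; the rules pass over those that are not, and their reading is None.
At some moment in a run one of cold_rack may be knocked a few centimetres aside while the robot is not near it.
It also fails if it takes over 210 s, if anything falls off the work surface, if the arm or the gripper's body presses on something with over 40 N, if the wrist force passes 120 N, or if a joint passes its speed limit or range.

## Working session

There is one attempt and no reset: what is moved stays moved. The work goes in short steps, Python scripts to look and compute and a tool call to move; the robot and the scene stay as the last step left them, time stands still between calls to the robot, and variables do not carry over. Pictures are saved under pics/ and viewed, at most 14 in all, crops included, and the job is handed in when it is done.

Besides the shell and the picture viewer there is one more tool, called in YAML: its name, and indented under it one key for each argument. step_arm: Moves the arm, as the interface text tells. Its arguments: {"type":"object","properties":{"commands":{"type":"string"},"newtons":{"type":"number"}},"required":["commands"]}

```bash
mkdir -p pics; ls; python3 - <<'E'
from rig import *
import cv2
print(sense())
for c in("scene","top"):
    im=capture(c); cv2.imwrite(f"pics/{c}0.png",cv2.cvtColor(im,cv2.COLOR_RGB2BGR))
    m=camera_model(c); print(c,m)
E
```

```text
pics
{'time_s': 0.0, 'joints': array([ 1.06861647e+00,  3.13429444e-01,  1.49846936e+00,  3.01726108e-05,
        1.33102598e+00, -2.23388281e-01]), 'dq': array([ 0.00055377,  0.00061436, -0.00102416,  0.0019851 , -0.0026236 ,
       -0.00089081]), 'tau': array([ 1.61609451e-04, -4.12264323e+01, -2.59741366e+01, -1.93275609e-04,
        4.16273688e-03,  5.03389219e-05]), 'eef_pos': array([144.35109539, 504.50231031, 247.73344208]), 'ee_rot': array([-2.50070743e-04,  1.38948313e-01,  9.90299410e-01, -6.17512575e-04]), 'force': array([-0.87609019, -0.23124342,  0.33983807]), 'wrist_torque': array([-0.00084852, -0.00641206, -0.02351725]), 'grip_force': 0.0, 'grip_width': 1.0004667439900192}
scene {'mtx': array([[441.37817693,   0.        , 321.27231349],
       [  0.        , 441.37817693, 200.53854758],
       [  0.        ,   0.        ,   1.        ]]), 'eye': array([1303.43928121,  318.53647682,  904.9659366 ]), 'rotation': array([-0.21371183,  0.51505933,  0.76908327, -0.31233327])}
top {'mtx': array([[497.25139939,   0.        , 320.43788498],
       [  0.        , 497.25139939, 197.54852013],
       [  0.        ,   0.        ,   1.        ]]), 'eye': array([ 464.65717478,   24.44455414, 1672.77390264]), 'rotation': array([ 0.03097961, -0.70383879,  0.70955846, -0.01334203])}
```

View pics/scene0.png

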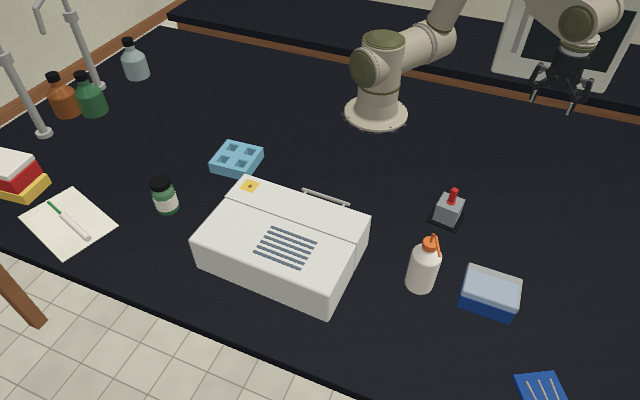

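View pics/top0.png

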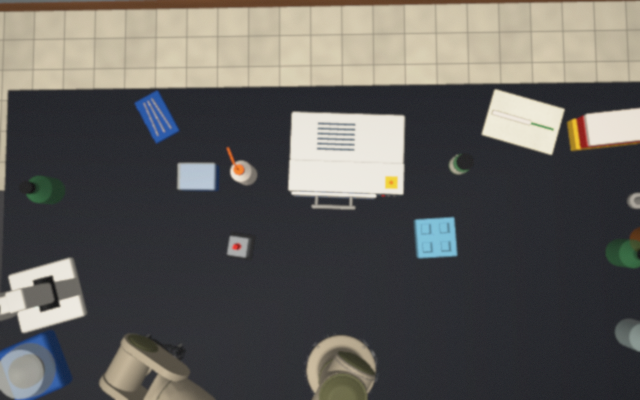

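```bash
cat > h.py <<'E'
from rig import *
import numpy as np, cv2
from scipy.spatial.transform import Rotation as R
def rot(q): return R.from_quat([q[1],q[2],q[3],q[0]]).as_matrix()
def cam(c):
    m=camera_model(c); return m["mtx"],np.array(m["eye"]),rot(m["rotation"])
def ray(c,px,z):
    K,e,Q=cam(c); d=Q@np.linalg.solve(K,[px[0],px[1],1.]); return e+d*(z-e[2])/d[2]
def proj(c,p):
    K,e,Q=cam(c); v=K@(Q.T@(np.asarray(p,float)-e)); return v[:2]/v[2]
def tri(pxs):
    A=np.zeros((3,3));b=np.zeros(3)
    for c,px in pxs.items():
        K,e,Q=cam(c); d=Q@np.linalg.solve(K,[px[0],px[1],1.]); d/=np.linalg.norm(d); P=np.eye(3)-np.outer(d,d); A+=P;b+=P@e
    return np.linalg.solve(A,b)
def save(c,n,box=None,s=1):
    im=capture(c)[:,:,::-1]
    if box: im=im[box[1]:box[3],box[0]:box[2]]
    cv2.imwrite(f"pics/{n}.png",cv2.resize(im,None,fx=s,fy=s,interpolation=cv2.INTER_CUBIC))
def tool(p): # world target -> shift in tool axes (cm)
    s=sense(); return rot(s["ee_rot"]).T@(np.array(p)-s["eef_pos"])/10
E
python3 - <<'E'
from h import *
print(np.round(rot(camera_model("top")["rotation"]),2).tolist())
for c in("scene","top"): capture(c)
Z=dict(release_hole=118,drawer_handle=80,pin_grip=90,stand_hole=64,rack_top=38,wash_bottle_center=71,reagent_bottle_center=52,tip_box_center=36,analyser=0)
for n,z in Z.items():
    for c in("top","scene"):
        r=spot_point(c,n)[:2]
        for d in r: print(n,c,round(d["score"],2),np.round(d["xy"],1),np.round(ray(c,d["xy"],z),1))
E
```

```text
[[-0.01, -1.0, 0.06], [-1.0, 0.01, 0.02], [-0.03, -0.06, -1.0]]
release_hole top 0.86 [392.1 183. ] [ 606.  -161.7  118. ]
release_hole scene 0.8 [249.5 182.7] [ 597.6 -165.2  118. ]
release_hole scene 0.61 [424.6 264. ] [679.5 314.6 118. ]
drawer_handle top 0.86 [335.4 206.8] [534.7  16.1  80. ]
drawer_handle top 0.18 [330.7 192.3] [581.4  30.8  80. ]
drawer_handle scene 0.53 [324.  196.6] [535.1  18.8  80. ]
pin_grip top 0.4 [238.2 243.3] [420.5 326.7  90. ]
pin_grip top 0.37 [334.1 206.2] [536.2  20.3  90. ]
pin_grip scene 0.68 [456.2 193.3] [398.9 339.8  90. ]
stand_hole top 0.69 [241.3 243.8] [418.1 321.6  64. ]
stand_hole scene 0.9 [451.5 201.1] [404.9 334.1  64. ]
rack_top top 0.67 [434.9 237.4] [ 434.  -307.4   38. ]
rack_top top 0.32 [197.3 177. ] [639.5 473.9  38. ]
rack_top scene 0.8 [237.6 152.5] [ 420.4 -313.6   38. ]
wash_bottle_center top 0.65 [241.7 172.9] [648.  319.6  71. ]
reagent_bottle_center top 0.76 [460.9 162.6] [ 676.6 -394.1   52. ]
reagent_bottle_center scene 0.9 [163.2 193.5] [ 667.5 -402.9   52. ]
reagent_bottle_center scene 0.16 [421.6 265.7] [634.8 308.8  52. ]
tip_box_center top 0.58 [196.8 175.7] [644.1 476.1  36. ]
tip_box_center scene 0.64 [488.1 293.8] [641.6 467.9  36. ]
analyser top 0.71 [332.2 192.1] [587.9  26.    0. ]
analyser scene 0.62 [317.4 227.2] [576.3  17.1   0. ]
```

```bash
cat > seg.py <<'E'
from h import *
def seg(im,lo,hi,box):
    hsv=cv2.cvtColor(im,cv2.COLOR_RGB2HSV); m=cv2.inRange(hsv,np.array(lo),np.array(hi)); k=np.zeros_like(m); x0,y0,x1,y1=box; k[y0:y1,x0:x1]=m[y0:y1,x0:x1]
    n,l,s,c=cv2.connectedComponentsWithStats(k)
    if n<2: return None
    i=1+np.argmax(s[1:,4]); return c[i],s[i],l==i
E
python3 - <<'E'
from seg import *
T=capture("top");S=capture("scene")
def show(n,t,s,z):
    print(n,"top",t[0].round(1),t[1],ray("top",t[0],z).round(1),"scene",s[0].round(1),s[1],ray("scene",s[0],z).round(1),"tri",tri({"top":t[0],"scene":s[0]}).round(1))
show("yellow",seg(T,(20,120,120),(35,255,255),(370,165,410,200)),seg(S,(18,100,100),(35,255,255),(230,165,275,205)),118)
show("red",seg(T,(0,150,80),(6,255,255),(220,230,260,260)),seg(S,(0,150,80),(6,255,255),(430,175,480,215)),90)
show("rack",seg(T,(85,60,100),(110,255,255),(400,205,470,270)),seg(S,(85,60,100),(110,255,255),(195,130,275,190)),38)
m=seg(T,(0,0,170),(180,40,255),(270,100,420,198)); 
r=cv2.minAreaRect(np.argwhere(m[2])[:,::-1].astype(np.float32)); print(r); bp=cv2.boxPoints(r)
for p in bp: print(p,ray("top",p,118).round(1))
m=seg(T,(85,60,100),(110,255,255),(400,205,470,270))
r=cv2.minAreaRect(np.argwhere(m[2])[:,::-1].astype(np.float32)); print("rack",r,ray("top",r[0],38)); 
for p in cv2.boxPoints(r): print(p,ray("top",p,38).round(1))
def crop(im,b,s): return cv2.resize(im[b[1]:b[3],b[0]:b[2],::-1],(400,300),interpolation=cv2.INTER_CUBIC)
a=np.vstack([np.hstack([crop(T,(215,225,265,262),8),crop(S,(425,178,485,223),6)]),np.hstack([crop(T,(280,100,420,205),3),crop(S,(225,165,385,285),4)])])
cv2.imwrite("pics/c1.png",a)
E
```

```text
yellow top [391. 182.] [386 177  11  11 113] [ 609.2 -158.3  118. ] scene [249.3 185.4] [240 179  20  14 155] [ 606.9 -160.8  118. ] tri [ 609.2 -158.5  120.9]
red top [236.2 246.2] [233 244   7   5  28] [411.4 333.   90. ] scene [452.5 195.6] [447 187  12  18 127] [411.5 332.3  90. ] tri [411.5 332.6  90.1]
rack top [435.3 237.3] [ 414  217   44   42 1643] [ 434.3 -308.7   38. ] scene [235.8 158.9] [ 208  139   56   40 1542] [ 449.2 -303.4   38. ] tri [ 434.6 -312.6   23.5]
((346.5771484375, 154.9173583984375), (114.2609634399414, 82.8833236694336), 1.8279682397842407)
[288.1538  194.51553] [572.9 164.2 118. ]
[290.79767 111.6744 ] [836.3 155.  118. ]
[405.0005  115.31918] [ 819.8 -205.7  118. ]
[402.35663 198.16031] [ 558.2 -192.8  118. ]
rack ((435.3539123535156, 237.23524475097656), (39.98139190673828, 41.429988861083984), 86.3086166381836) [ 434.51512479 -308.88508242   38.        ]
[413.39484 218.6197 ] [ 495.7 -238.8   38. ]
[454.7389  215.95235] [ 503.4 -373.3   38. ]
[457.313   255.85078] [ 373.7 -378.5   38. ]
[415.96893 258.51813] [ 365.9 -244.6   38. ]
```

View pics/c1.png

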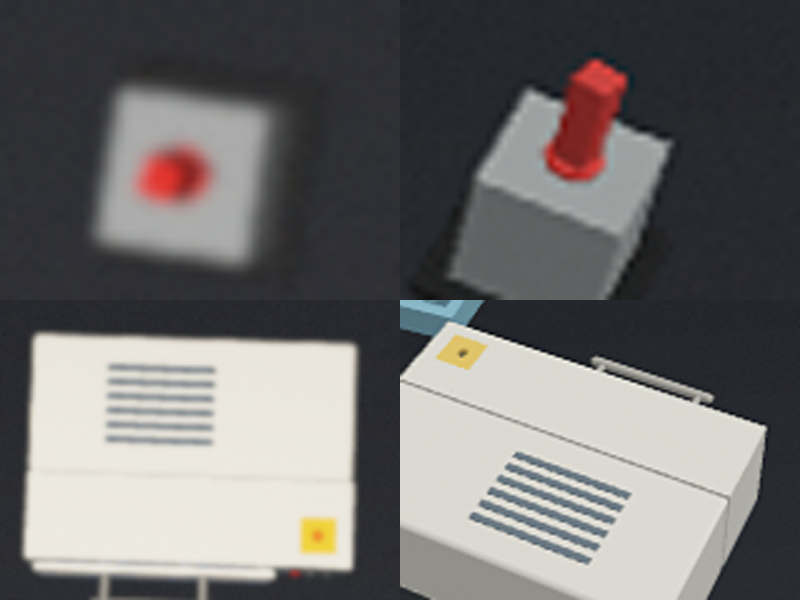

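step_arm:
  commands: "1 -30.4 -9.2 7 0 0 -0.171;1 -30.4 -9.2 7 0 0 -0.171;1 -30.4 -9.2 7 0 0 -0.171;1 -30.4 -9.2 7 0 0 -0.171;1 -30.4 -9.2 7 0 0 -0.171;1 -30.4 -9.2 7 0 0 -0.171;1 -30.4 -9.2 7 0 0 -0.171;1 -30.4 -9.2 7 0 0 -0.171;1 -30.4 -9.2 7 0 0 -0.171;1 -30.4 -9.2 7 0 0 -0.171;1 -30.4 -9.2 7 0 0 -0.171;1 -30.4 -9.2 7 0 0 -0.171"
  newtons: 40

```text
time_s: 2.2
eef_pos: [410.7, 333.4, 178.7]
ee_rot: [0.0, 0.053, 0.999, 0.0]
force: [-0.6, 0.4, 0.1]
grip_width: 1.0
grip_force: 0.0
```

```bash
python3 - <<'E'
from h import *
s=sense(); print(s["time_s"],s["eef_pos"],s["force"],s["joints"].round(2)); Q=rot(s["ee_rot"]); print(Q.round(3)); print(tool((411.5,332.5,93)))
save("scene","s1",(400,100,540,230),4)
E
```

```text
2.2 [410.67855365 333.35513766 178.65896264] [-0.60403449  0.36505866  0.05771076] [ 0.46  0.39  1.59  0.    1.17 -1.  ]
[[-0.994  0.106  0.   ]
 [ 0.106  0.994  0.   ]
 [-0.     0.    -1.   ]]
[-0.08832833 -0.07943163  8.56589329]
```

View pics/s1.png

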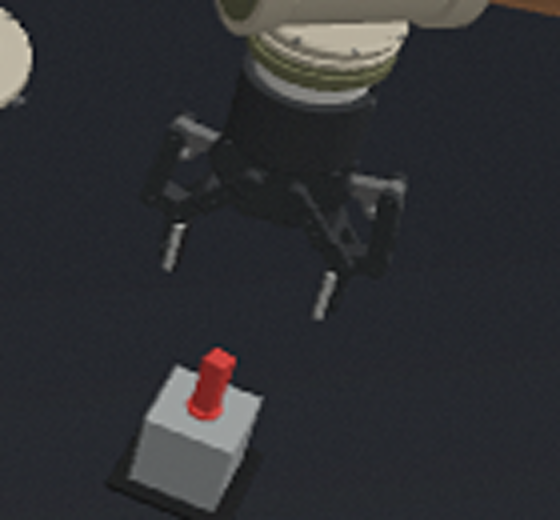

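step_arm:
  commands: "1 -0.1 -0.1 4 0 0 0;1 -0.1 -0.1 7 0 0 0;1 -0.1 -0.1 8.5 0 0 0;1 -0.1 -0.1 8.5 0 0 0;0.1 -0.1 -0.1 8.5 0 0 0;0 -0.1 -0.1 8.5 0 0 0;0 -0.1 -0.1 8.5 0 0 0;0 -0.1 -0.1 8.5 0 0 0;0 -0.1 -0.1 8.5 0 0 0;0 -0.1 -0.1 8.5 0 0 0;0 -0.1 -0.1 8.5 0 0 0;0 -0.1 -0.1 8.5 0 0 0;0 -0.1 -0.1 8.5 0 0 0;0 -0.1 -0.1 8.5 0 0 0"

```text
time_s: 3.42
eef_pos: [412.6, 331.7, 94.1]
ee_rot: [0.0, 0.054, 0.999, 0.0]
force: [-1.2, 0.2, 6.2]
grip_width: 0.214
grip_force: 39.0
```

step_arm:
  commands: "0 0 0 -2 0 0 0;0 0 0 -5 0 0 0;0 0 0 -9 0 0 0;0 0 0 -13 0 0 0;0 0 0 -14 0 0 0;0 -24.7 -46.8 -14 0 0 0;0 -24.7 -46.8 -14 0 0 0;0 -24.7 -46.8 -14 0 0 0;0 -24.7 -46.8 -14 0 0 0;0 -24.7 -46.8 -14 0 0 0;0 -24.7 -46.8 -14 0 0 0;0 -24.7 -46.8 -14 0 0 0;0 -24.7 -46.8 -14 0 0 0;0 -24.7 -46.8 -14 0 0 0;0 -24.7 -46.8 -14 0 0 0;0 -24.7 -46.8 -14 0 0 0;0 -24.7 -46.8 -14 0 0 0;0 -24.7 -46.8 -14 0 0 0;0 -24.7 -46.8 -14 0 0 0;0 -24.7 -46.8 -14 0 0 0"

```text
time_s: 5.08
eef_pos: [607.4, -161.5, 232.2]
ee_rot: [-0.001, 0.055, 0.998, 0.0]
force: [0.6, 0.3, -0.1]
grip_width: 0.212
grip_force: 39.2
```

step_arm:
  commands: "0 0 0 3.5 0 0 0;0 0 0 6 0 0 0;0 0 0 6 0 0 0;0 0 0 6 0 0 0;0 0 0 6 0 0 0"

```text
time_s: 5.5
eef_pos: [607.6, -159.3, 174.7]
ee_rot: [0.0, 0.053, 0.999, 0.0]
force: [-0.8, 0.9, 3.3]
grip_width: 0.202
grip_force: 39.0
```

```bash
python3 - <<'E'
from seg import *
s=sense(); print(s["time_s"],s["eef_pos"],s["force"],s["grip_width"]); print(rot(s["ee_rot"]).round(3))
save("scene","s2",(200,90,320,210),5)
T=capture("top")
y=seg(T,(20,120,120),(35,255,255),(370,165,410,200)); print(y[:2] if y else y)
for n in("pin_tip","release_hole","pin_grip"):
    for c in("scene","top"):
        for d in spot_point(c,n)[:1]: print(n,c,d["score"],d["xy"])
E
```

```text
5.5 [ 607.5746069  -159.27530367  174.7319727 ] [-0.75269633  0.90835251  3.30231153] 0.2020764946725811
[[-0.994  0.107  0.   ]
 [ 0.107  0.994  0.   ]
 [-0.     0.    -1.   ]]
(array([387.3125, 185.5   ]), array([386, 183,   5,   5,  16], dtype=int32))
pin_tip scene 0.41 [247.1, 190.2]
release_hole scene 0.59 [249.6, 181.8]
release_hole top 0.95 [390.8, 183.3]
pin_grip scene 0.55 [248.7, 168.0]
```

View pics/s2.png

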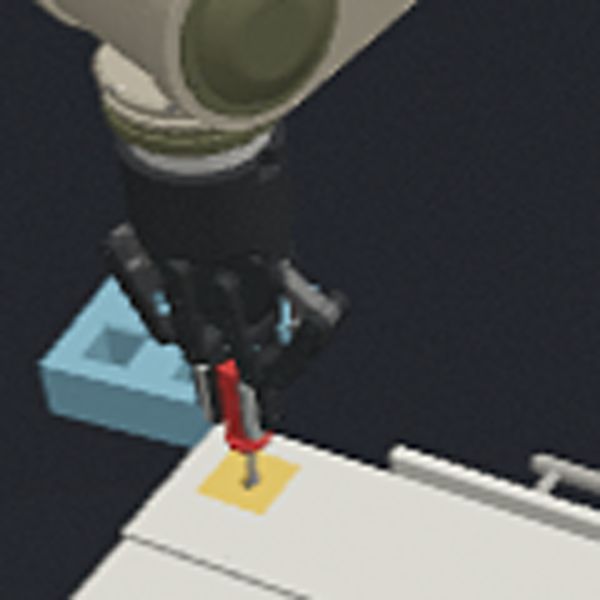

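```bash
python3 - <<'E'
from h import *
for z in (118,144,170,192): print(z,((proj("scene",(608,-160,z))-[200,90])*5).round(1))
E
```

```text
118 [246.6 478.9]
144 [241.  441.8]
170 [235.2 403.4]
192 [230.2 369.9]
```

step_arm:
  commands: "0 0 0 0.3 0 0 0;0 0 0 0.6 0 0 0;0 0 0 0.8 0 0 0;0 0 0 0.8 0 0 0;0 0 0 0.8 0 0 0;0 0 0 0.8 0 0 0;0 0 0 0.8 0 0 0;0 0 0 0.8 0 0 0"

```text
time_s: 6.57
eef_pos: [607.7, -160.4, 165.4]
ee_rot: [0.0, 0.054, 0.999, -0.0]
force: [-0.6, 1.8, 4.9]
grip_width: 0.201
grip_force: 39.2
```

```bash
python3 - <<'E'
from h import *
s=sense(); print(s["time_s"],s["eef_pos"],s["force"],s["grip_width"])
a=capture("top")[140:290,260:480,::-1]; b=capture("scene")[120:270,180:400,::-1]
cv2.imwrite("pics/c3.png",np.hstack([cv2.resize(x,(400,273),interpolation=cv2.INTER_CUBIC) for x in(a,b)]))
E
```

```text
6.5667 [ 607.65043559 -160.40090522  165.42850474] [-0.62715488  1.81331671  4.89296117] 0.20080491745074103
```

View pics/c3.png

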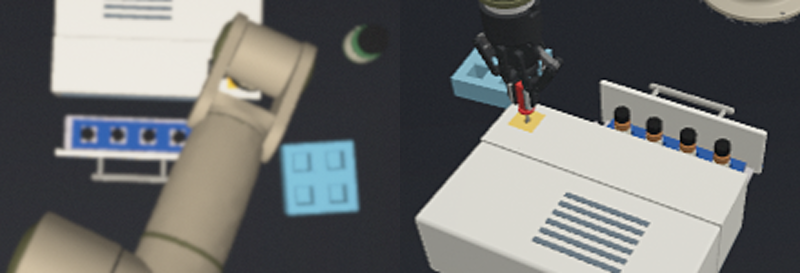

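step_arm:
  commands: "0 0 0 -3 0 0 0;0 0 0 -6 0 0 0;0 0 0 -8 0 0 0;0 0 0 -8 0 0 0;0 24.6 46.8 -8 0 0 0;0 24.6 46.8 -8 0 0 0;0 24.6 46.8 -8 0 0 0;0 24.6 46.8 -8 0 0 0;0 24.6 46.8 -8 0 0 0;0 24.6 46.8 -8 0 0 0;0 24.6 46.8 -8 0 0 0;0 24.6 46.8 -8 0 0 0;0 24.6 46.8 -8 0 0 0;0 24.6 46.8 -8 0 0 0;0 24.6 46.8 -8 0 0 0;0 24.6 46.8 -8 0 0 0;0 24.6 46.8 -8 0 0 0;0 24.6 46.8 -8 0 0 0;0 24.6 46.8 -8 0 0 0;0 24.6 46.8 -8 0 0 0"

```text
time_s: 8.33
eef_pos: [413.5, 330.8, 244.4]
ee_rot: [-0.0, 0.054, 0.999, -0.001]
force: [0.3, -0.4, -1.4]
grip_width: 0.204
grip_force: 39.1
```

step_arm:
  commands: "0 0 0 4 0 0 0;0 0 0 7.5 0 0 0;0 0 0 7.5 0 0 0;0 0 0 7.5 0 0 0;0 0 0 7.5 0 0 0"

```text
time_s: 8.75
eef_pos: [414.5, 331.2, 172.2]
ee_rot: [0.001, 0.054, 0.999, 0.001]
force: [0.0, 0.6, -0.3]
grip_width: 0.207
grip_force: 39.2
```

```bash
python3 - <<'E'
from h import *
s=sense(); print(s["time_s"],s["eef_pos"],s["force"],s["grip_width"],rot(s["ee_rot"]).round(3).tolist(),tool((412,332,165)))
save("scene","s4",(400,120,520,220),5)
for z in(64,79,135): print(((proj("scene",(412,332.5,z))-[400,120])*5).round(1))
E
```

```text
8.75 [414.53359148 331.16196402 172.19067717] [ 0.03479151  0.61671308 -0.25281979] 0.2066664393792087 [[-0.994, 0.109, 0.002], [0.109, 0.994, 0.001], [-0.002, 0.001, -1.0]] [0.26255652 0.05483509 0.71856069]
[251.9 413.5]
[258.1 393.7]
[282.  316.4]
```

View pics/s4.png

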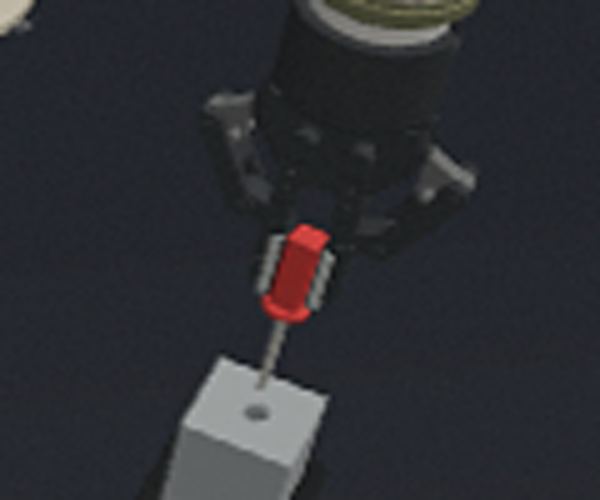

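```bash
python3 - <<'E'
from h import *
print(ray("scene",(400+257/5,120+412/5),64),ray("scene",(400+263/5,120+386/5),86), ray("scene",(400+288/5,120+307/5),144))
s=sense(); print(s["eef_pos"])
E
```

```text
[409.84883071 334.79726071  64.        ] [412.83864337 333.72816904  86.        ] [414.20687738 333.9190729  144.        ]
[414.58334135 331.41653877 172.54309802]
```

step_arm:
  commands: "0 0.26 0.06 0 0 0 0;0 0.26 0.06 1 0 0 0;0 0.26 0.06 2 0 0 0;0 0.26 0.06 3 0 0 0;0 0.26 0.06 4.5 0 0 0;0 0.26 0.06 6 0 0 0;0 0.26 0.06 7.2 0 0 0;0 0.26 0.06 7.6 0 0 0;0 0.26 0.06 7.6 0 0 0;0 0.26 0.06 7.6 0 0 0"

```text
time_s: 9.63
eef_pos: [410.6, 332.2, 93.6]
ee_rot: [-0.0, 0.054, 0.999, -0.0]
force: [0.1, -0.3, -0.4]
grip_width: 0.18
grip_force: 38.9
```

step_arm:
  commands: "0.6 0 0 0 0 0 0;1 0 0 0 0 0 0;1 0 0 0 0 0 0;1 0 0 0 0 0 0;1 0 0 0 0 0 0;1 0 0 0 0 0 0;1 0 0 -3 0 0 0;1 0 0 -7 0 0 0;1 0 0 -11 0 0 0;1 0 0 -13 0 0 0;1 0 0 -14 0 0 0"

```text
time_s: 10.55
eef_pos: [411.5, 332.7, 237.7]
ee_rot: [0.002, 0.054, 0.999, 0.001]
force: [-0.7, -0.3, -0.3]
grip_width: 0.998
grip_force: 0.0
```

```bash
python3 - <<'E'
from seg import *
s=sense(); print(s["time_s"],s["eef_pos"],s["joints"].round(2))
T=capture("top");S=capture("scene")
r=seg(S,(0,150,80),(6,255,255),(430,150,480,230)); print("red",r[0],r[1],ray("scene",r[0],90))
for c in("top","scene"):
  for i in range(4):
    for d in spot_point(c,f"vial{i}_center")[:5]: print(i,c,round(d["score"],2),np.round(d["xy"],1),ray(c,d["xy"],53).round(1)) if i==0 else 0
  for n,z in(("rack_top",38),("drawer_handle",80)):
    for d in spot_point(c,n)[:1]: print(n,c,d["score"],ray(c,d["xy"],z).round(1))
a=T[150:250,270:470,::-1]; b=S[130:230,270:430,::-1]
cv2.imwrite("pics/c5.png",np.vstack([cv2.resize(a,(600,300),interpolation=cv2.INTER_CUBIC),cv2.resize(b,(480,300),interpolation=cv2.INTER_CUBIC)[:,:,:] if 0 else cv2.resize(b,(600,300),interpolation=cv2.INTER_CUBIC)]))
E
```

```text
10.55 [411.50249199 332.70229186 237.65219273] [ 0.46  0.33  1.51 -0.    1.3  -1.  ]
red [452.7826087  195.48695652] [447 187  12  18 115] [410.61612537 332.92271986  90.        ]
0 top 0.64 [355.7 215.6] [506.7 -49.8  53. ]
rack_top top 0.57 [ 429.1 -307.6   38. ]
drawer_handle top 0.79 [443.1  25.6  80. ]
0 scene 0.42 [300.8 187.9] [503.1 -63.4  53. ]
0 scene 0.17 [356.9 206.2] [509.8 103.7  53. ]
rack_top scene 0.64 [ 437.1 -310.2   38. ]
drawer_handle scene 0.94 [435.9  30.9  80. ]
```

View pics/c5.png

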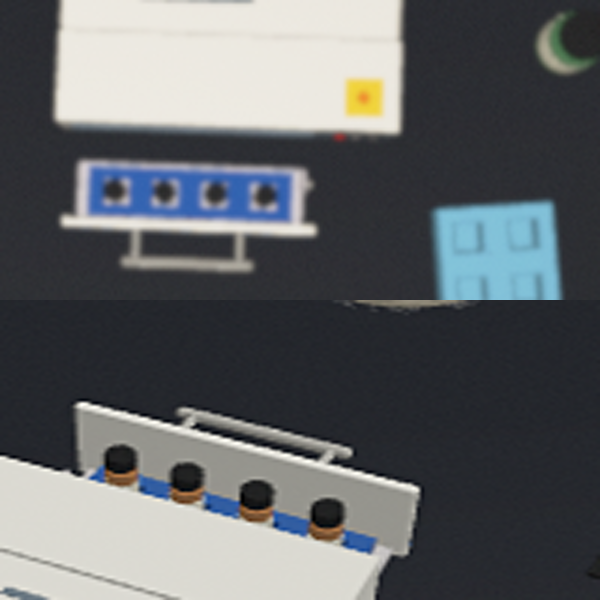

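```bash
cat > rack.py <<'E'
from seg import *
from scipy.optimize import minimize
def hullmask(c,p,sc=4):
    x,y,a=p; o=np.array([[sx*62,sy*62] for sx in(-1,1) for sy in(-1,1)])@np.array([[np.cos(a),np.sin(a)],[-np.sin(a),np.cos(a)]])+[x,y]
    P=np.array([proj(c,(u,v,z)) for u,v in o for z in(0,38)])
    return P
def fit(cams=("top","scene"),x0=(434,-309,-0.05)):
    boxes={"top":(380,190,500,290),"scene":(180,110,300,210)}; M={}
    for c in cams:
        m=seg(capture(c),(85,50,60),(112,255,255),boxes[c])[2].astype(np.uint8)
        pts=np.argwhere(m)[:,::-1].astype(np.int32); h=cv2.convexHull(pts); k=np.zeros_like(m); cv2.fillConvexPoly(k,h,1)
        M[c]=cv2.resize(k,None,fx=4,fy=4,interpolation=cv2.INTER_NEAREST)
    def cost(p):
        t=0
        for c,m in M.items():
            P=(hullmask(c,p)+.5)*4-.5; h=cv2.convexHull(P.astype(np.float32)); k=np.zeros_like(m); cv2.fillConvexPoly(k,np.round(h*16).astype(np.int32),1,shift=4)
            t+=np.count_nonzero(k!=m)/np.count_nonzero(m)
        return t
    best=None
    for a in(x0[2]-.15,x0[2],x0[2]+.15):
        r=minimize(cost,(x0[0],x0[1],a),method="Nelder-Mead",options=dict(initial_simplex=[(x0[0],x0[1],a),(x0[0]+15,x0[1],a),(x0[0],x0[1]+15,a),(x0[0],x0[1],a+.1)],xatol=.05,fatol=1e-4))
        if best is None or r.fun<best.fun: best=r
    return best.x,best.fun
E
python3 - <<'E'
from rack import *
print(fit()); print(fit(("top",))); print(fit(("scene",)))
T=capture("top"); g=cv2.cvtColor(T,cv2.COLOR_RGB2HSV)
for x,y in((116,191),(165,192),(216,194),(265,196)):
    cx,cy=270+x/3,150+y/3
    Y,X=np.mgrid[0:400,0:640]; w=np.clip(110-T.max(2).astype(float),0,None)*(np.hypot(X-cx,Y-cy)<5.5)
    c=((w*X).sum()/w.sum(),(w*Y).sum()/w.sum()); print(np.round(c,2),ray("top",c,80).round(1))
E
```

```text
Traceback (most recent call last):
  File "rack.py", line 21, in fit
    r=minimize(cost,(x0[0],x0[1],a),method="Nelder-Mead",options=dict(initial_simplex=[(x0[0],x0[1],a),(x0[0]+15,x0[1],a),(x0[0],x0[1]+15,a),(x0[0],x0[1],a+.1)],xatol=.05,fatol=1e-4))
  File "rack.py", line 16, in cost
    P=(hullmask(c,p)+.5)*4-.5; h=cv2.convexHull(P.astype(np.float32)); k=np.zeros_like(m); cv2.fillConvexPoly(k,np.round(h*16).astype(np.int32),1,shift=4)
       ~~~~~~~~^^^^^
  File "rack.py", line 5, in hullmask
    P=np.array([proj(c,(u,v,z)) for u,v in o for z in(0,38)])
                ~~~~^^^^^^^^^^^
  File "h.py", line 10, in proj
    K,e,Q=cam(c); v=K@(Q.T@(np.asarray(p,float)-e)); return v[:2]/v[2]
          ~~~^^^
  File "h.py", line 6, in cam
    m=camera_model(c); return m["mtx"],np.array(m["eye"]),rot(m["rotation"])
ValueError: time passes only in moves, steps and waits
```

```bash
sed -i 's/^def cam(c):/import functools\n@functools.lru_cache\ndef cam(c):/' h.py
cat > vials.py <<'E'
from h import *
def caps(pts,z=82,c="top",r=5.5,im=None):
    T=capture(c) if im is None else im; Y,X=np.mgrid[0:400,0:640]; o=[]
    for cx,cy in pts:
        w=np.clip(110-T.max(2).astype(float),0,None)*(np.hypot(X-cx,Y-cy)<r)
        q=((w*X).sum()/w.sum(),(w*Y).sum()/w.sum()); o.append((np.round(q,2),ray(c,q,z).round(1)))
    return o
E
python3 - <<'E'
from rack import *
from vials import caps
print(fit()); print(fit(("top",))); print(fit(("scene",)))
for o in caps([(270+x/3,150+y/3) for x,y in((116,191),(165,192),(216,194),(265,196))]): print(o)
# white analyser silhouette front edges: handle bar
print(sense()["time_s"])
E
```

```text
(array([ 4.30707811e+02, -3.15571932e+02,  2.28432165e-02]), np.float64(0.2475141162514828))
(array([ 4.32166180e+02, -3.12514998e+02, -3.87018914e-03]), np.float64(0.1696237993596585))
(array([ 4.29180186e+02, -3.16526159e+02,  4.16729339e-02]), np.float64(0.07380634638196916))
(array([307.59, 212.96]), array([515.6, 105.3,  82. ]))
(array([324.27, 213.54]), array([513.3,  51.9,  82. ]))
(array([341.44, 214.04]), array([511.3,  -3. ,  82. ]))
(array([358.05, 214.72]), array([508.7, -56. ,  82. ]))
11.6
```

```bash
sed -i 's/(85,50,60),(112,255,255)/(80,40,LO[c]),(115,255,255)/; s/M={}$/M={}; LO={"top":115,"scene":75}/' rack.py
python3 - <<'E'
from rack import *
for c in(("top","scene"),("top",),("scene",)): print(fit(c,(432,-313,.05)))
T=capture("top");S=capture("scene")
print(seg(T,(80,40,115),(115,255,255),(380,190,500,290))[1],seg(S,(80,40,75),(115,255,255),(180,110,300,210))[1])
a=cv2.resize(T[205:270,400:470,::-1],None,fx=8,fy=8,interpolation=cv2.INTER_CUBIC)[:400]; b=cv2.resize(S[130:190,200:275,::-1],None,fx=3,fy=3)
p=fit(("top","scene"),(432,-313,.05))[0]
def draw(im,c,off,s):
    for z in(0,38):
        P=[((proj(c,(p[0]+np.cos(p[2])*u-np.sin(p[2])*v,p[1]+np.sin(p[2])*u+np.cos(p[2])*v,z))-off+.5)*s).astype(int) for u,v in((-62,-62),(62,-62),(62,62),(-62,62))]
        cv2.polylines(im,[np.array(P)],True,(0,0,255) if z else (0,255,0),1)
a=cv2.resize(T[205:270,400:470,::-1],(400,371),interpolation=cv2.INTER_CUBIC); draw(a,"top",np.array([400,205]),400/70)
b=cv2.resize(S[130:195,200:270,::-1],(400,371),interpolation=cv2.INTER_CUBIC); draw(b,"scene",np.array([200,130]),400/70)
cv2.imwrite("pics/c6.png",np.hstack([a,b]))
E
```

```text
(array([ 4.32524894e+02, -3.13009488e+02,  4.75348323e-02]), np.float64(0.15304276336604916))
(array([ 4.34670325e+02, -3.12053866e+02,  3.86844403e-02]), np.float64(0.06781513872135103))
(array([ 4.29645112e+02, -3.16494464e+02,  3.02901415e-02]), np.float64(0.06482174955062912))
[ 414  217   44   42 1602] [ 207  139   57   41 1583]
```

View pics/c6.png

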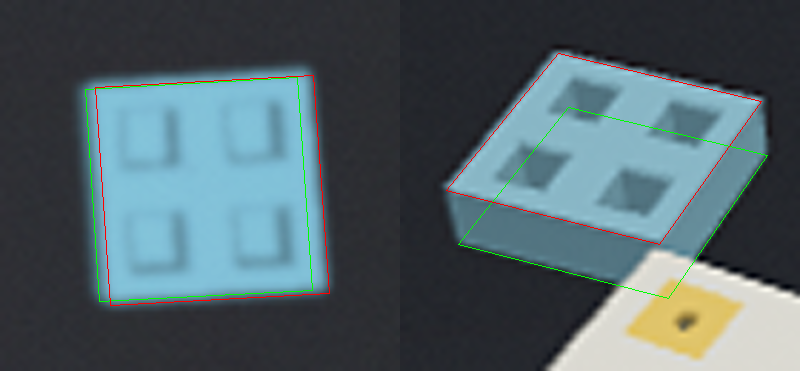

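step_arm:
  commands: "0.48 -12.8 -21.5 8 0 0 -0.064;0.48 -12.8 -21.5 8 0 0 -0.064;0.48 -12.8 -21.5 8 0 0 -0.064;0.48 -12.8 -21.5 8 0 0 -0.064;0.48 -12.8 -21.5 8 0 0 -0.064;0.48 -12.8 -21.5 8 0 0 -0.064;0.48 -12.8 -21.5 8 0 0 -0.064;0.48 -12.8 -21.5 8 0 0 -0.064;0.48 -12.8 -21.5 8 0 0 -0.064;0.48 -12.8 -21.5 8 0 0 -0.064;0.48 -12.8 -21.5 8 0 0 -0.064;0.48 -12.8 -21.5 8 0 0 -0.064"

```text
time_s: 13.0
eef_pos: [514.7, 105.9, 154.8]
ee_rot: [0.0, 0.021, 1.0, 0.0]
force: [0.0, -0.7, -0.4]
grip_width: 0.485
grip_force: 0.0
```

```bash
python3 - <<'E'
from h import *
s=sense(); print(s["time_s"],s["eef_pos"],s["grip_width"],rot(s["ee_rot"]).round(3).tolist(),tool((515.6,105.3,77)))
save("scene","s7",(310,110,430,220),5)
E
```

```text
13.0 [514.67796459 105.91165177 154.77585299] 0.48469168895955206 [[-0.999, 0.042, 0.001], [0.042, 0.999, 0.0], [-0.001, 0.0, -1.0]] [-0.0888006  -0.05799595  7.77764917]
```

View pics/s7.png

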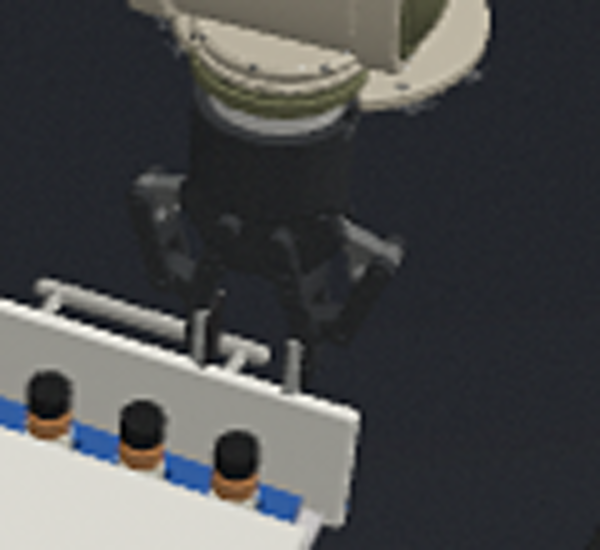

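step_arm:
  commands: "0.48 -0.1 -0.1 3 0 0 0;0.48 -0.1 -0.1 6 0 0 0;0.48 -0.1 -0.1 7.7 0 0 0;0.48 -0.1 -0.1 7.7 0 0 0;0.48 -0.1 -0.1 7.7 0 0 0;0.1 -0.1 -0.1 7.7 0 0 0;0 -0.1 -0.1 7.7 0 0 0;0 -0.1 -0.1 7.7 0 0 0;0 -0.1 -0.1 7.7 0 0 0;0 -0.1 -0.1 7.7 0 0 0;0 -0.1 -0.1 7.7 0 0 0;0 -0.1 -0.1 6 0 0 0;0 -0.1 -0.1 3 0 0 0;0 -0.1 -0.1 0 0 0 0;0 -0.1 -0.1 -3 0 0 0;0 -0.1 -0.1 -3 0 0 0"
  newtons: 30

```text
time_s: 14.38
eef_pos: [518.1, 103.7, 190.4]
ee_rot: [0.005, 0.022, 1.0, -0.0]
force: [0.5, -0.0, 0.3]
grip_width: 0.278
grip_force: 29.8
```

```bash
python3 - <<'E'
from rack import *
s=sense(); print(s["time_s"],s["eef_pos"],s["grip_width"],s["grip_force"],rot(s["ee_rot"]).round(3).tolist())
print(fit(("top",),(432,-313,.05)),tool((462.6,-280.9,185)))
save("scene","s8",(260,90,420,210),4)
E
```

```text
14.3833 [518.07774453 103.74933985 190.43847775] 0.2780411226988686 29.7724449634552 [[-0.999, 0.044, 0.01], [0.044, 0.999, -0.0], [-0.01, 0.0, -1.0]]
(array([ 4.34505898e+02, -3.11959964e+02,  4.95711518e-02]), np.float64(0.06691576086956522)) [  3.76728488 -38.66646209   0.22134058]
```

View pics/s8.png

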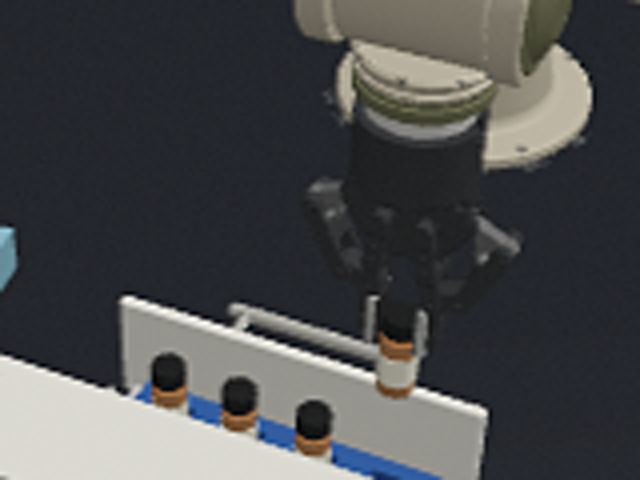

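step_arm:
  commands: "0 0 -1 0 0 0 0;0 3.6 -38.7 0 0 0 0;0 3.6 -38.7 0 0 0 0;0 3.6 -38.7 0 0 0 0;0 3.6 -38.7 0 0 0 0;0 3.6 -38.7 0 0 0 0;0 3.6 -38.7 0 0 0 0;0 3.6 -38.7 0 0 0 0;0 3.6 -38.7 0 0 0 0;0 3.6 -38.7 0 0 0 0;0 3.6 -38.7 0 0 0 0;0 3.6 -38.7 0 0 0 0;0 3.6 -38.7 3 0 0 0;0 3.6 -38.7 6 0 0 0;0 3.6 -38.7 8 0 0 0;0 3.6 -38.7 8 0 0 0;0 3.6 -38.7 8 0 0 0;0 3.6 -38.7 8 0 0 0"

```text
time_s: 15.98
eef_pos: [463.5, -281.1, 105.5]
ee_rot: [0.001, 0.021, 1.0, -0.0]
force: [0.4, 0.0, -0.1]
grip_width: 0.279
grip_force: 29.8
```

```bash
python3 - <<'E'
from rack import *
s=sense(); print(s["time_s"],s["eef_pos"],s["grip_width"],s["grip_force"],rot(s["ee_rot"]).round(3).tolist())
print(tool((463,-280.5,62)))
print(fit(("scene",),(430,-316,.05)))
save("scene","s9",(190,60,310,180),5)
E
```

```text
15.9833 [ 463.50929343 -281.14064973  105.50587707] 0.27871836885981216 29.820667505264282 [[-0.999, 0.043, 0.001], [0.043, 0.999, -0.001], [-0.001, -0.001, -1.0]]
[0.05872779 0.06592594 4.35046162]
(array([ 4.31135726e+02, -3.15884606e+02,  4.27793409e-02]), np.float64(0.06163246831623416))
```

View pics/s9.png

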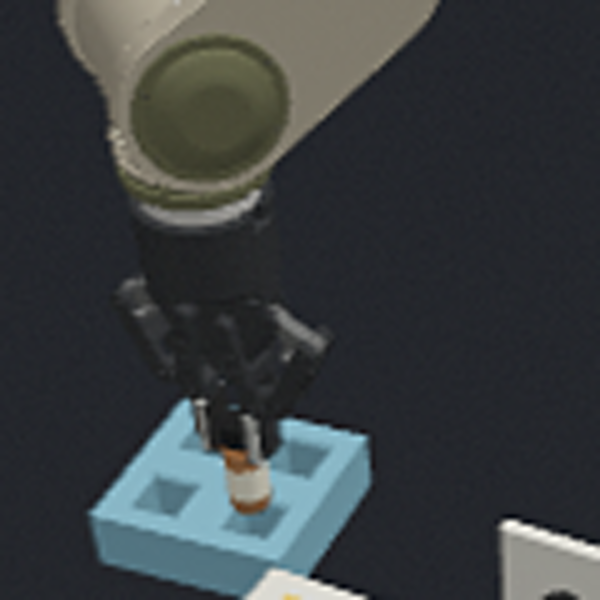

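step_arm:
  commands: "0 0.06 0.07 1 0 0 0;0 0.06 0.07 2 0 0 0;0 0.06 0.07 3 0 0 0;0 0.06 0.07 3.8 0 0 0;0 0.06 0.07 4.3 0 0 0;0 0.06 0.07 4.3 0 0 0;0 0.06 0.07 4.3 0 0 0"

```text
time_s: 16.67
eef_pos: [462.9, -281.0, 61.4]
ee_rot: [0.001, 0.022, 1.0, -0.001]
force: [0.3, -1.1, 4.7]
grip_width: 0.28
grip_force: 31.5
```

step_arm:
  commands: "0.3 0 0 0 0 0 0;0.45 0 0 0 0 0 0;0.48 0 0 0 0 0 0;0.48 0 0 0 0 0 0;0.48 0 0 -3 0 0 0;0.48 0 0 -6 0 0 0;0.48 0 0 -10 0 0 0;0.48 -3.6 33.4 -11 0 0 0;0.48 -3.6 33.4 -11 0 0 0;0.48 -3.6 33.4 -11 0 0 0;0.48 -3.6 33.4 -11 0 0 0;0.48 -3.6 33.4 -11 0 0 0;0.48 -3.6 33.4 -11 0 0 0;0.48 -3.6 33.4 -11 0 0 0;0.48 -3.6 33.4 -11 0 0 0;0.48 -3.6 33.4 -11 0 0 0;0.48 -3.6 33.4 -11 0 0 0;0.48 -3.6 33.4 -11 0 0 0;0.48 -3.6 33.4 -11 0 0 0"

```text
time_s: 18.25
eef_pos: [512.9, 50.3, 171.1]
ee_rot: [-0.0, 0.023, 1.0, -0.0]
force: [-0.7, 0.0, -0.2]
grip_width: 0.48
grip_force: 0.0
```

```bash
python3 - <<'E'
from rack import *
s=sense(); print(s["time_s"],s["eef_pos"],s["grip_width"],rot(s["ee_rot"]).round(3).tolist())
print(tool((513.3,51.9,77)), fit(("top",),(434,-312,.05)))
save("scene","s10",(190,100,400,230),3.8)
E
```

```text
18.25 [512.92770043  50.33386801 171.13936902] 0.4799906188860063 [[-0.999, 0.045, -0.0], [0.045, 0.999, -0.0], [0.0, -0.0, -1.0]]
[-0.03319125  0.15996818  9.4138956 ] (array([ 4.34678088e+02, -3.11993060e+02,  3.77758676e-02]), np.float64(0.06706397103198551))
```

View pics/s10.png

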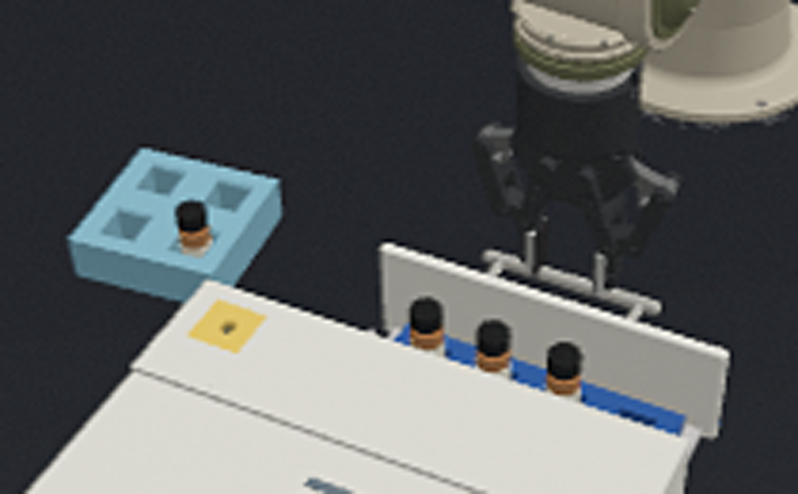

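step_arm:
  commands: "0.48 0 0.15 3 0 0 0;0.48 0 0.15 6 0 0 0;0.48 0 0.15 8.5 0 0 0;0.48 0 0.15 9.4 0 0 0;0.48 0 0.15 9.4 0 0 0;0.48 0 0.15 9.4 0 0 0;0.1 0 0.15 9.4 0 0 0;0 0 0.15 9.4 0 0 0;0 0 0.15 9.4 0 0 0;0 0 0.15 9.4 0 0 0;0 0 0.15 9.4 0 0 0;0 0 0.15 9.4 0 0 0;0 0 0.15 7 0 0 0;0 0 0.15 4 0 0 0;0 0 0.15 1 0 0 0;0 0 0.15 -2 0 0 0;0 0 0.15 -2 0 0 0;0 0 0.15 -2 0 0 0"

```text
time_s: 19.85
eef_pos: [513.6, 53.1, 192.9]
ee_rot: [0.002, 0.022, 1.0, -0.0]
force: [-0.4, -0.3, -0.9]
grip_width: 0.282
grip_force: 29.1
```

```bash
python3 - <<'E'
from rack import *
s=sense(); print(s["time_s"],s["eef_pos"],s["grip_width"],s["grip_force"],rot(s["ee_rot"]).round(3).tolist())
print(tool((466,-340.5,s["eef_pos"][2])), fit(("top",),(434,-312,.05)))
E
```

```text
19.85 [513.55644347  53.08165414 192.88258829] 0.28207246360731414 29.149066507816315 [[-0.999, 0.044, 0.004], [0.044, 0.999, -0.0], [-0.004, -0.0, -1.0]]
[ 3.03354276e+00 -3.95282040e+01 -6.57903038e-03] (array([ 4.34678088e+02, -3.11993060e+02,  3.77758676e-02]), np.float64(0.06706397103198551))
```

step_arm:
  commands: "0 3.0 -39.5 0 0 0 0;0 3.0 -39.5 0 0 0 0;0 3.0 -39.5 0 0 0 0;0 3.0 -39.5 0 0 0 0;0 3.0 -39.5 0 0 0 0;0 3.0 -39.5 0 0 0 0;0 3.0 -39.5 0 0 0 0;0 3.0 -39.5 0 0 0 0;0 3.0 -39.5 0 0 0 0;0 3.0 -39.5 0 0 0 0;0 3.0 -39.5 0 0 0 0;0 3.0 -39.5 3 0 0 0;0 3.0 -39.5 6 0 0 0;0 3.0 -39.5 8 0 0 0;0 3.0 -39.5 8 0 0 0;0 3.0 -39.5 8 0 0 0;0 3.0 -39.5 8 0 0 0"

```text
time_s: 21.32
eef_pos: [466.3, -340.3, 112.3]
ee_rot: [0.0, 0.022, 1.0, -0.0]
force: [-0.1, -1.1, -0.3]
grip_width: 0.284
grip_force: 29.3
```

```bash
python3 - <<'E'
from rack import *
s=sense(); print(s["time_s"],s["eef_pos"],s["grip_width"],s["grip_force"],rot(s["ee_rot"]).round(3).tolist())
print(tool((466,-340.5,62)), fit(("scene",),(431,-316,.05)))
E
```

```text
21.3167 [ 466.26032498 -340.3417658   112.32689833] 0.28417074882835286 29.26055520772934 [[-0.999, 0.043, 0.001], [0.043, 0.999, -0.001], [-0.001, -0.001, -1.0]]
[ 0.03010029 -0.01271809  5.03267595] (array([ 4.30800583e+02, -3.15574036e+02,  2.29837433e-02]), np.float64(0.06046318648159324))
```

step_arm:
  commands: "0 0.03 0 1.5 0 0 0;0 0.03 0 2.5 0 0 0;0 0.03 0 3.5 0 0 0;0 0.03 0 4.5 0 0 0;0 0.03 0 5 0 0 0;0 0.03 0 5 0 0 0;0 0.03 0 5 0 0 0"

```text
time_s: 21.95
eef_pos: [465.9, -341.1, 61.8]
ee_rot: [0.001, 0.022, 1.0, -0.001]
force: [0.1, -2.0, 2.9]
grip_width: 0.286
grip_force: 29.5
```

step_arm:
  commands: "0.3 0 0 0 0 0 0;0.45 0 0 0 0 0 0;0.48 0 0 0 0 0 0;0.48 0 0 0 0 0 0;0.48 0 0 -3 0 0 0;0.48 0 0 -6 0 0 0;0.48 0 0 -10 0 0 0;0.48 -3.1 33.9 -11 0 0 0;0.48 -3.1 33.9 -11 0 0 0;0.48 -3.1 33.9 -11 0 0 0;0.48 -3.1 33.9 -11 0 0 0;0.48 -3.1 33.9 -11 0 0 0;0.48 -3.1 33.9 -11 0 0 0;0.48 -3.1 33.9 -11 0 0 0;0.48 -3.1 33.9 -11 0 0 0;0.48 -3.1 33.9 -11 0 0 0;0.48 -3.1 33.9 -11 0 0 0;0.48 -3.1 33.9 -11 0 0 0;0.48 -3.1 33.9 -11 0 0 0"

```text
time_s: 23.53
eef_pos: [511.2, -4.3, 171.2]
ee_rot: [-0.0, 0.023, 1.0, -0.0]
force: [-0.7, -0.0, -0.6]
grip_width: 0.481
grip_force: 0.0
```

```bash
python3 - <<'E'
from rack import *
s=sense(); print(s["time_s"],s["eef_pos"],s["grip_width"],rot(s["ee_rot"]).round(3).tolist())
print(tool((511.3,-3,77)), fit(("top",),(434,-312,.05)))
E
```

```text
23.5333 [511.21878982  -4.2632949  171.15199408] 0.4813421016803979 [[-0.999, 0.045, -0.0], [0.045, 0.999, -0.0], [0.0, -0.0, -1.0]]
[-5.44357221e-03  1.28796141e-01  9.41516792e+00] (array([ 4.34678088e+02, -3.11993060e+02,  3.77758676e-02]), np.float64(0.06706397103198551))
```

step_arm:
  commands: "0.48 0 0.1 3 0 0 0;0.48 0 0.1 6 0 0 0;0.48 0 0.1 8.5 0 0 0;0.48 0 0.1 9.4 0 0 0;0.48 0 0.1 9.4 0 0 0;0.48 0 0.1 9.4 0 0 0;0.1 0 0.1 9.4 0 0 0;0 0 0.1 9.4 0 0 0;0 0 0.1 9.4 0 0 0;0 0 0.1 9.4 0 0 0;0 0 0.1 9.4 0 0 0;0 0 0.1 9.4 0 0 0;0 0 0.1 7 0 0 0;0 0 0.1 4 0 0 0;0 0 0.1 1 0 0 0;0 0 0.1 -2 0 0 0;0 0 0.1 -2 0 0 0;0 0 0.1 -2 0 0 0"

```text
time_s: 25.08
eef_pos: [511.8, -2.0, 192.8]
ee_rot: [0.002, 0.022, 1.0, -0.0]
force: [-0.1, 0.0, -1.4]
grip_width: 0.282
grip_force: 29.3
```

```bash
python3 - <<'E'
from rack import *
s=sense(); print(s["time_s"],s["eef_pos"],s["grip_width"],s["grip_force"],rot(s["ee_rot"]).round(3).tolist())
print(tool((403,-283.5,s["eef_pos"][2])), fit(("top",),(434,-312,.05)))
E
```

```text
25.0833 [511.81323287  -1.99469806 192.80986512] 0.2815335247866369 29.335944950580597 [[-0.999, 0.044, 0.003], [0.044, 0.999, -0.001], [-0.003, -0.001, -1.0]]
[ 9.64355402e+00 -2.85982024e+01 -1.52219230e-02] (array([ 4.34678088e+02, -3.11993060e+02,  3.77758676e-02]), np.float64(0.06706397103198551))
```

step_arm:
  commands: "0 9.6 -28.6 0 0 0 0;0 9.6 -28.6 0 0 0 0;0 9.6 -28.6 0 0 0 0;0 9.6 -28.6 0 0 0 0;0 9.6 -28.6 0 0 0 0;0 9.6 -28.6 0 0 0 0;0 9.6 -28.6 0 0 0 0;0 9.6 -28.6 0 0 0 0;0 9.6 -28.6 0 0 0 0;0 9.6 -28.6 0 0 0 0;0 9.6 -28.6 3 0 0 0;0 9.6 -28.6 6 0 0 0;0 9.6 -28.6 8 0 0 0;0 9.6 -28.6 8 0 0 0;0 9.6 -28.6 8 0 0 0;0 9.6 -28.6 8 0 0 0"

```text
time_s: 26.47
eef_pos: [403.8, -283.1, 112.5]
ee_rot: [0.001, 0.021, 1.0, -0.001]
force: [-0.4, 0.4, -1.1]
grip_width: 0.28
grip_force: 29.4
```

```bash
python3 - <<'E'
from rack import *
s=sense(); print(s["time_s"],s["eef_pos"],s["grip_width"],s["grip_force"],rot(s["ee_rot"]).round(3).tolist())
print(tool((403,-283.5,62)), fit(("scene",),(431,-316,.05)))
E
```

```text
26.4667 [ 403.77483114 -283.13679821  112.4996836 ] 0.2795191389371122 29.441556930541992 [[-0.999, 0.042, 0.001], [0.042, 0.999, -0.001], [-0.001, -0.001, -1.0]]
[ 0.08212283 -0.03394258  5.04991158] (array([ 4.28976105e+02, -3.16395052e+02,  4.46278078e-02]), np.float64(0.06455961653684841))
```

step_arm:
  commands: "0 0.05 0 1.5 0 0 0;0 0.05 0 2.5 0 0 0;0 0.05 0 3.5 0 0 0;0 0.05 0 4.5 0 0 0;0 0.05 0 5 0 0 0;0 0.05 0 5 0 0 0;0 0.05 0 5 0 0 0"

```text
time_s: 27.1
eef_pos: [402.8, -284.1, 61.5]
ee_rot: [0.0, 0.022, 1.0, -0.001]
force: [-0.3, -0.7, 2.2]
grip_width: 0.28
grip_force: 29.4
```

step_arm:
  commands: "0.3 0 0 0 0 0 0;0.45 0 0 0 0 0 0;0.48 0 0 0 0 0 0;0.48 0 0 0 0 0 0;0.48 0 0 -3 0 0 0;0.48 0 0 -6 0 0 0;0.48 0 0 -10 0 0 0;0.48 -9.6 23.2 -11 0 0 0;0.48 -9.6 23.2 -11 0 0 0;0.48 -9.6 23.2 -11 0 0 0;0.48 -9.6 23.2 -11 0 0 0;0.48 -9.6 23.2 -11 0 0 0;0.48 -9.6 23.2 -11 0 0 0;0.48 -9.6 23.2 -11 0 0 0;0.48 -9.6 23.2 -11 0 0 0;0.48 -9.6 23.2 -11 0 0 0;0.48 -9.6 23.2 -11 0 0 0"

```text
time_s: 28.52
eef_pos: [508.1, -57.0, 171.2]
ee_rot: [-0.0, 0.023, 1.0, -0.0]
force: [-0.3, -0.5, -0.6]
grip_width: 0.476
grip_force: 0.0
```

```bash
python3 - <<'E'
from rack import *
s=sense(); print(s["time_s"],s["eef_pos"],s["grip_width"],rot(s["ee_rot"]).round(3).tolist())
print(tool((508.7,-56,77)), fit(("top",),(434,-312,.05)))
E
```

```text
28.5167 [508.07260492 -56.95468999 171.15020022] 0.4764295081062911 [[-0.999, 0.045, -0.001], [0.045, 0.999, -0.0], [0.001, -0.0, -1.0]]
[-0.06308823  0.09906845  9.41498051] (array([ 4.34830965e+02, -3.12680900e+02,  6.07316877e-02]), np.float64(0.06993243243243243))
```

step_arm:
  commands: "0.48 -0.05 0.1 3 0 0 0;0.48 -0.05 0.1 6 0 0 0;0.48 -0.05 0.1 8.5 0 0 0;0.48 -0.05 0.1 9.4 0 0 0;0.48 -0.05 0.1 9.4 0 0 0;0.48 -0.05 0.1 9.4 0 0 0;0.1 -0.05 0.1 9.4 0 0 0;0 -0.05 0.1 9.4 0 0 0;0 -0.05 0.1 9.4 0 0 0;0 -0.05 0.1 9.4 0 0 0;0 -0.05 0.1 9.4 0 0 0;0 -0.05 0.1 9.4 0 0 0;0 -0.05 0.1 7 0 0 0;0 -0.05 0.1 4 0 0 0;0 -0.05 0.1 1 0 0 0;0 -0.05 0.1 -2 0 0 0;0 -0.05 0.1 -2 0 0 0;0 -0.05 0.1 -2 0 0 0"

```text
time_s: 30.07
eef_pos: [509.5, -55.0, 192.9]
ee_rot: [0.002, 0.022, 1.0, -0.0]
force: [0.1, -0.4, -1.0]
grip_width: 0.283
grip_force: 29.3
```

```bash
python3 - <<'E'
from rack import *
s=sense(); print(s["time_s"],s["eef_pos"],s["grip_width"],s["grip_force"],rot(s["ee_rot"]).round(3).tolist())
print(tool((406,-343.5,s["eef_pos"][2])), fit(("top",),(434,-312,.05)),fit(("scene",),(431,-316,.05)))
T=capture("top"); print([p for p in (cv2.connectedComponentsWithStats(((T.max(2)<60)).astype(np.uint8)[218:258,415:456])[i] for i in(2,3))])
E
```

```text
30.0667 [509.51849542 -54.97787305 192.85421873] 0.2833950841729243 29.303286373615265 [[-0.999, 0.044, 0.003], [0.044, 0.999, -0.001], [-0.003, -0.001, -1.0]]
[ 9.08374483e+00 -2.92762110e+01 -4.11631355e-03] (array([ 4.34473151e+02, -3.11979781e+02,  4.70871574e-02]), np.float64(0.0666893115942029)) (array([ 4.28976105e+02, -3.16395052e+02,  4.46278078e-02]), np.float64(0.06455961653684841))
[array([[   0,    0,   41,   40, 1579],
       [  28,    8,    6,    5,   22],
       [  10,   10,    5,    4,   18],
       [  11,   28,    5,    5,   20],
       [   0,   39,    1,    1,    1]], dtype=int32), array([[20.04749842, 19.58264725],
       [30.5       ,  9.72727273],
       [11.77777778, 11.5       ],
       [13.1       , 29.95      ],
       [ 0.        , 39.        ]])]
```

step_arm:
  commands: "0 9.0 -29.2 0 0 0 0;0 9.0 -29.2 0 0 0 0;0 9.0 -29.2 0 0 0 0;0 9.0 -29.2 0 0 0 0;0 9.0 -29.2 0 0 0 0;0 9.0 -29.2 0 0 0 0;0 9.0 -29.2 0 0 0 0;0 9.0 -29.2 0 0 0 0;0 9.0 -29.2 0 0 0 0;0 9.0 -29.2 0 0 0 0;0 9.0 -29.2 3 0 0 0;0 9.0 -29.2 6 0 0 0;0 9.0 -29.2 8 0 0 0;0 9.0 -29.2 8 0 0 0;0 9.0 -29.2 8 0 0 0;0 9.0 -29.2 8 0 0 0"

```text
time_s: 31.55
eef_pos: [407.2, -342.4, 112.7]
ee_rot: [0.001, 0.021, 1.0, -0.001]
force: [-0.2, -0.2, -0.8]
grip_width: 0.282
grip_force: 29.4
```

```bash
python3 - <<'E'
from rack import *
s=sense(); print(s["time_s"],s["eef_pos"],s["grip_width"],s["grip_force"],rot(s["ee_rot"]).round(3).tolist())
print(tool((406,-343.5,62)), fit(("scene",),(431,-316,.05)))
E
```

```text
31.55 [ 407.21552383 -342.38359666  112.67479007] 0.2820158336107696 29.373945593833923 [[-0.999, 0.043, 0.001], [0.043, 0.999, -0.001], [-0.001, -0.001, -1.0]]
[ 0.1230406  -0.11000685  5.06747881] (array([ 4.31259197e+02, -3.15807194e+02,  4.48873296e-02]), np.float64(0.06431378476420799))
```

step_arm:
  commands: "0 0.1 -0.1 1.5 0 0 0;0 0.1 -0.1 2.5 0 0 0;0 0.1 -0.1 3.5 0 0 0;0 0.1 -0.1 4.5 0 0 0;0 0.1 -0.1 5 0 0 0;0 0.1 -0.1 5 0 0 0;0 0.1 -0.1 5 0 0 0"

```text
time_s: 32.18
eef_pos: [405.7, -344.5, 61.7]
ee_rot: [0.001, 0.022, 1.0, -0.001]
force: [-0.3, -2.4, 3.0]
grip_width: 0.28
grip_force: 29.5
```

step_arm:
  commands: "0.3 0 0 0 0 0 0;0.45 0 0 0 0 0 0;0.48 0 0 0 0 0 0;0.48 0 0 0 0 0 0;0.48 0 0 -3 0 0 0;0.48 0 0 -6 0 0 0;0.48 0 0 -10 0 0 0;0 2.7 37.3 -11 0 0 0;0 2.7 37.3 -11 0 0 0;0 2.7 37.3 -11 0 0 0;0 2.7 37.3 -11 0 0 0;0 2.7 37.3 -11 0 0 0;0 2.7 37.3 -11 0 0 0;0 2.7 37.3 -11 0 0 0;0 2.7 37.3 -11 0 0 0;0 2.7 37.3 -11 0 0 0;0 2.7 37.3 -11 0 0 0;0 2.7 37.3 -11 0 0 0;0 2.7 37.3 -11 0 0 0;0 2.7 37.3 -11 0 0 0"

```text
time_s: 33.85
eef_pos: [394.8, 29.1, 171.2]
ee_rot: [-0.0, 0.023, 1.0, -0.0]
force: [-0.4, -0.2, -0.1]
grip_width: -0.003
grip_force: 0.0
```

```bash
python3 - <<'E'
from rack import *
s=sense(); print(s["time_s"],s["eef_pos"],s["grip_width"],rot(s["ee_rot"]).round(3).tolist())
print(tool((395,29.5,80)), fit(("scene",),(431,-316,.05)))
a=cv2.resize(capture("top")[145:265,290:470,::-1],(400,267),interpolation=cv2.INTER_CUBIC); b=cv2.resize(capture("scene")[100:230,200:395,::-1],(400,267),interpolation=cv2.INTER_CUBIC)
cv2.imwrite("pics/c11.png",np.hstack([a,b]))
E
```

```text
33.85 [394.80714387  29.12977114 171.23149012] -0.003215041831319211 [[-0.999, 0.045, -0.0], [0.045, 0.999, -0.0], [0.0, -0.0, -1.0]]
[-0.01847753  0.03920418  9.12314157] (array([ 4.30676142e+02, -3.16183865e+02,  3.54318863e-02]), np.float64(0.06227436823104693))
```

View pics/c11.png

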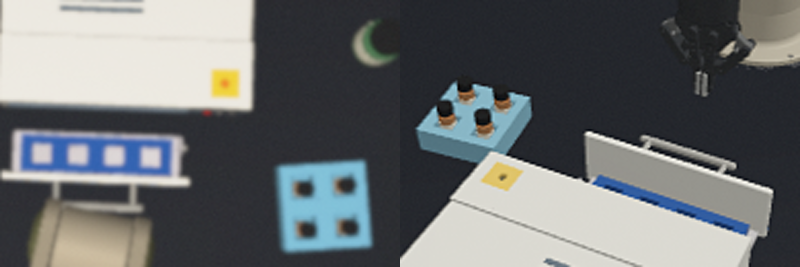

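step_arm:
  commands: "0 0 0 3 0 0 0;0 0 0 6 0 0 0;0 0 0 9 0 0 0;0 0 0 9.1 0 0 0;0 0 0 9.1 0 0 0;0 -1.5 0 9.1 0 0 0;0 -3 0 9.1 0 0 0;0 -4 0 9.1 0 0 0;0 -5 0 9.1 0 0 0;0 -6 0 9.1 0 0 0;0 -7 0 9.1 0 0 0;0 -8 0 9.1 0 0 0;0 -9 0 9.1 0 0 0;0 -10 0 9.1 0 0 0;0 -11 0 9.1 0 0 0;0 -11.8 0 9.1 0 0 0;0 -11.8 0 9.1 0 0 0;0 -11.8 0 9.1 0 0 0"

```text
time_s: 35.5
eef_pos: [511.1, 24.9, 81.7]
ee_rot: [-0.002, 0.022, 1.0, 0.0]
force: [-6.2, 0.4, -4.4]
grip_width: -0.002
grip_force: 3.1
```

Pushing against the spring, as expected; continue the last centimetre or so.

step_arm:
  commands: "0 -0.3 0 0 0 0 0;0 -0.6 0 0 0 0 0;0 -0.9 0 0 0 0 0;0 -1.1 0 0 0 0 0;0 -1.3 0 0 0 0 0;0 -1.3 0 0 0 0 0;0 -1.3 0 0 0 0 0;0 -1.3 0 0 0 0 0"

```text
time_s: 36.17
eef_pos: [523.2, 24.4, 81.5]
ee_rot: [-0.003, 0.022, 1.0, 0.0]
force: [-14.4, 0.0, 1.8]
grip_width: 0.0
grip_force: 6.9
```

step_arm:
  commands: "0 -0.2 0 0 0 0 0;0 -0.4 0 0 0 0 0;0 -0.4 0 0 0 0 0;0 -0.4 0 0 0 0 0"

```text
time_s: 36.5
eef_pos: [523.7, 24.4, 81.4]
ee_rot: [-0.008, 0.021, 1.0, 0.0]
force: [-34.6, -2.6, 16.5]
grip_width: 0.0
grip_force: 17.5
```

step_arm:
  commands: "0 0.5 0 0 0 0 0;0 2 0 0 0 0 0;0 5 0 0 0 0 0;0 8 0 0 0 0 0;0 10 0 0 0 0 0;0 10 0 -4 0 0 0;0 10 0 -8 0 0 0;0 12 0 -12 0 0 0;0 12 0 -12 0 0 0;0 12 0 -12 0 0 0"

```text
time_s: 37.33
eef_pos: [410.4, 29.2, 204.2]
ee_rot: [0.004, 0.022, 1.0, -0.001]
force: [1.0, -0.0, -0.6]
grip_width: -0.001
grip_force: 0.0
```

```bash
python3 - <<'E'
from rack import *
s=sense(); print(s["time_s"],s["eef_pos"],s["force"])
T=capture("top"); S=capture("scene")
for c in("top","scene"):
    for d in spot_point(c,"drawer_handle")[:1]: print(c,d["score"],ray(c,d["xy"],80).round(1))
r=seg(S,(0,150,80),(6,255,255),(430,150,480,230)); print("red",r[0],r[1])
print(cv2.connectedComponentsWithStats(((T.max(2)<60)).astype(np.uint8)[218:258,415:456])[2])
a=cv2.imread("pics/scene0.png")[150:300,285:385].astype(int); d=np.abs(a-S[150:300,285:385,::-1].astype(int)).max(2); print("diff to start",(d>40).sum(),np.argwhere(d>40)[:3])
print(fit(("top",),(434,-312,.05)))
E
```

```text
37.3333 [410.35890416  29.16566028 204.16343761] [ 1.03086723 -0.02914237 -0.60420875]
top 0.82 [536.3  18.   80. ]
scene 0.66 [527.2  18.4  80. ]
red [452.7826087  195.48695652] [447 187  12  18 115]
[[   0    0   41   40 1557]
 [  28    8    6    5   22]
 [  10   10    5    4   18]
 [  30   27    5    5   21]
 [  11   28    5    5   21]
 [   0   39    1    1    1]]
diff to start 0 []
(array([ 4.34678088e+02, -3.11993060e+02,  3.77758676e-02]), np.float64(0.06762665862484922))
```

The drawer region now looks the same as at the start, so it is shut and holding. The pin and all four vials are in place.

```bash
python3 -c "
from rig import *
print(finish_job())"
```

```text
the job is handed in; nothing more can be done
None
```

The job is handed in (verdict not returned): catch tripped, pin back in its stand, all four vials in the cold rack, drawer pushed home and staying shut; the wash bottle, reagent bottle and tip box were not approached, though I did not re-measure them at the end.

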